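Lock the board test jig and hold its cam lever at full lift

TASK

Take the long lock pin out of the wooden pin block and push it from above through the hole at the end of the jig's steel bridge into the lug beneath, until its head sits flush on the bridge. Only then swing the spring-return cam lever up to upright, where its cam lifts the board bed highest, and finish while still holding the lever there with the gripper: it springs back if let go. Leave the short pin, the screwdriver, the tape roll and the drive where they are.

Things in the scene. Friction and masses are not known exactly. Their poses are not given: they have to be found in the camera images.
- jig: Board test jig: aluminium base plate 250 (x) x 320 (y) x 12 mm, fixed to the bench; origin at the centre of its underside on the bench, z up. It may be yawed. All jig positions below are (x, y, z) in mm in this frame. Lug with lock hole at (-95, -45), board bed around (15, -45), cam lever along its +y side.
- bridge_hole (a point): Centre of the upper mouth of the vertical hole (14 mm diameter, 2 mm chamfer) in the free end (44 x 44 x 12 mm) of the steel bridge: a bar 30 mm wide, 12 mm thick, top 95 mm above the bench, that runs over the board from a post at (85, -45) on which it can swing level (away to -y) against stiff friction. It is already swung home, its hole over that of the lug; do not shove it sideways. Nothing stands above the bridge.
- lug_hole (a point): Centre of the upper mouth of the matching 14 mm hole in the lug, an aluminium block 44 x 44 mm, top 83 mm above the bench, under the bridge's end at (-95, -45, 83). The hole runs 71 mm down to the base plate.
- lock_pin: Loose lock pin (about 90 g), the longer one with the bigger head: steel shank 12 mm diameter, 62 mm long, chamfered foot; above it a plain aluminium head, 24 mm diameter, 36 mm tall, to grip. Origin at the centre of the shank's foot, z along the pin up to the head. It starts upright in one of the two holes of the pin block, the foot 8 mm above the bench, so the head spans 70 to 106 mm above the bench. Home means through bridge and lug with the head's underside on the bridge.
- lock_pin_shoulder (a point): On the lock pin's axis at the underside of its head, 62 mm above the foot.
- pin_block: Wooden block 130 (x) x 50 (y) x 50 mm, fixed to the bench, with two 15 mm holes, 42 mm deep, at x = -40 and +40 mm on its top. Origin at the centre of its underside. It may be yawed. The lock pin stands in one hole and the stub pin in the other, either way round.
- stub_pin: Bystander: shorter pin in the other hole of the block, shank 12 mm diameter 50 mm long, head only 16 mm diameter and 20 mm tall. Origin at the foot. Leave it.
- cam_lever (a joint): Angle of the cam lever, rad. 0 = at rest on its stop, the lever pointing to the jig's -x and 20 degrees (0.35 rad) above level; it grows as the lever swings up over the pivot towards the jig's +x; 1.22 = upright, the highest lift; beyond that the lift falls again; stop at 2.2. A return spring always pulls it to 0: about 3.5 N at the grip at rest, about 6.5 N at upright.
- lever_grip: The lever's revolving grip: a black cylinder, 22 mm diameter, 50 mm long, lying level along the jig's y, sticking out to +y from the end of the lever's steel rod (12 mm diameter, at jig y = 90) and free to spin on its own axis. Origin at its middle, 110 mm from the pivot axis: 73 mm above the bench at rest and 145 mm at upright, at jig y = 125, clear all round. Pinch it from above across the jig's x; it revolves in the fingers as the lever swings.
- lever_pivot (a point): Point on the lever's pivot axis (level, along the jig's y), abreast of the grip's middle, at (20, 125, 35) on the jig.
- lift_bed (a joint): Rise of the board bed, m: 0 at rest, 0.0079 at the highest. The cam alone moves it: rise = 0.012 x (sin(0.35 + lever angle) - 0.343).
- screwdriver: Bystander: loose screwdriver lying on the bench beyond the pin block. Leave it.
- tape_roll: Bystander: roll of tape lying flat, 90 mm diameter, 25 mm high. Leave it.
- drive: Bystander: flat metal drive, 100 x 70 x 9 mm, lying on the bench. Leave it.

How it is judged (in metres and radians):
On the way, in this order (a step that is already met when the one before it is completed fails the run):
1. the lock pin is home through bridge and lug, its head on the bridge (distance between lock_pin_shoulder and bridge_hole below 0.005 m and horizontal distance between lock_pin and lug_hole below 0.004 m and angle between lock_pin's own z axis and vertical below 0.08 rad), for 0.2 s.
2. the gripper has the cam lever at its highest lift (value of joint cam_lever between 1.02 and 1.42 rad and value of joint lift_bed above 0.0074 m and contact force between the fingers and cam_lever above 1 N), for 0.3 s.
At the end, for the whole second after the job is handed in: Fingers hold the cam lever upright (1.02 to 1.42 rad, bed risen over 7.4 mm, over 1 N on the handle, lever still); lock pin home: head's underside within 5 mm of the bridge hole's mouth, foot within 4 mm of the lug hole's axis, within 0.08 rad of upright (all of step 1 and all of step 2 and velocity of joint cam_lever between -0.3 and 0.3 rad/s and linear speed of lock_pin below 0.03 m/s); the arm keeps its last pose, push and grip.
It fails at once if the lever is swung up (over 0.3 rad) before the lock pin is through bridge and lug (value of joint cam_lever above 0.3 rad and not (distance between lock_pin_shoulder and bridge_hole below 0.012 m and horizontal distance between lock_pin and lug_hole below 0.008 m)).
It fails at once if the stub pin is moved more than 30 mm (distance of stub_pin from where it was at the start of the episode above 0.03 m).
It fails at once if the screwdriver is moved more than 30 mm (distance of screwdriver from where it was at the start of the episode above 0.03 m).
It fails at once if the tape roll is moved more than 30 mm (distance of tape_roll from where it was at the start of the episode above 0.03 m).
It fails at once if the drive is moved more than 30 mm (distance of drive from where it was at the start of the episode above 0.03 m).
It also fails if it takes over 59 s, if anything falls off the work surface, if the arm or the gripper's body presses on something with over 40 N, if the wrist force passes 120 N, or if a joint passes its speed limit or range.

ROBOT

A 6-joint arm with a two-finger parallel gripper is mounted at the origin on the work surface. World frame = base frame: x ahead of the robot, y to its left, z up, the work surface at z = 0. Lengths are in m, angles in degrees, forces in N, time in s.
With the tool pointing down it reaches from about 0.35 to 0.875 m from the base axis. Payload 4.2 kg.
Tool frame: the origin (TCP) lies midway between the tips of the shut fingers; the grasp point (between the pads) lies 19 mm behind it; z points along the fingers, y is the line along which they close (so a half turn about z gives the same grasp; the last joint's range is limited). The gripper opens to 87 mm and grips with 3 to 60 N. Pads are 19 mm wide; open, the fingers measure 117 mm over their backs; the gripper's body (75 mm by 190 mm) begins 51 mm behind the grasp point.
Start: joints at [-62.017, 22.042, 0.453, 0, -68.411, -14.817], TCP at [0.142, -0.609, 0.191] pointing down, gripper open.
Joint ranges: [-179.83, 179.83], [-69.29, 118.12], [-61.27, 80.66], [-181.25, 117.63], [-171.15, -9.14], [-177.46, 177.46]. Speed limits (degrees/s): [159.86, 159.86, 180, 180, 180, 180].

INTERFACE

Orientations are given as a 3x3 rotation matrix whose columns are the frame's x, y, z axes.
In Python, from station import r, cams gives the robot as it stands.
- The arm moves only by the tool play_rows, never from a script. Its argument "commands" is text: rows parted by semicolons, each of 6 numbers parted by spaces: the shift along the world's x, y, z normalised to -1 to 1, where 1 is 30 mm, then the turn, a rotation vector about the world's x, y, z normalised to -1 to 1, where 1 is 0.15 rad. A call has 1 to 20 rows; each row shifts and turns the commanded pose from where the row before left it; what a row does not reach is not made up. A row lasts 1/10 s, in which the tool goes at most 50 mm and 8.59 degrees, less where a joint would pass 70% of its speed; a pose out of reach is approached as far as the arm can. A call with a number of a shift or a turn outside -1 to 1 is refused whole. A call with a gripper value outside its range is refused whole. "grip" is the finger opening in mm, from 0 to 87, set as the call begins (left out, the last holds). The fingers move at their own pace and stop on an object; the grip force is fixed at half the most. Time passes only in rows, so rows that do not move let the fingers close. It gives the time, the measured TCP pose, the force, the opening and the grip force at its end, in the units of the state.
- r.sense(): the state, without advancing time (a new reading comes with each control period).
- cams.capture(name): name is "side" or "top" or "wrist"; returns (picture, depth): 400x640x3 uint8, blue, green, red; 400x640 float32, m along the optical axis (not along the pixel's ray), 0 where there is no reading.
- cams.camera_info(name): a dict with "mtx" (3x3 intrinsics, pixels), "R" (3x3) and "t" (3): a world point X has camera coordinates R X + t. Camera axes: x right, y down, z forward; pixel columns grow to the right and rows downward; lengths in m; the calibration is good to about 2 mm. A picture is of the moment at which its call begins: read the wrist's pose just before it. camera_info takes no time and is no camera call; for the wrist camera it gives the pose at the moment of the call.
- r.finish_job(): hands the job in; it is judged then, once.
The state is a dict: "time_s": time; "joints": joint angles; "joint_velocities": joint speeds; "effort": joint torques, N m; "tcp_pos": TCP position; "ee_rot": TCP orientation; "wrist_force": force on the tool from outside, world axes, zero at the start; "moment": the same for the moment, N m; "gripper_width": opening from 0.0 (shut) to 1.0 (fully open); "gripper_force": force on a finger pad.
Only numpy, scipy, OpenCV 4.12 (cv2) and the standard library are available. Lean on these libraries where they do the work, as an engineer would, in place of code of your own. Each camera call takes 0.05 s, during which the arm holds its last target. There are 200 camera calls.

## Working session

There is one attempt and no reset: what is moved stays moved. The work goes in short steps, Python scripts to look and compute and a tool call to move; the robot and the scene stay as the last step left them, time stands still between calls to the robot, and variables do not carry over. Pictures are saved under pics/ and viewed, at most 10 in all, crops included, and the job is handed in when it is done.

Besides the shell and the picture viewer there is one more tool, called after "Request:" by a JSON object that holds its "name" and its "arguments". play_rows: Moves the arm, as the interface text tells. Scaled input: -1 to 1 covers 30 mm each way for a shift and 0.15 rad each way for a turn. Its arguments: {"type":"object","properties":{"commands":{"type":"string"},"grip":{"type":"number"}},"required":["commands"]}

```bash
ls; mkdir -p pics
python3 - <<'E'
from station import r,cams
import cv2,numpy as np
s=r.sense();print(s['time_s'],s['tcp_pos'],s['ee_rot'])
for n in ['top','side']:
    p,d=cams.capture(n);cv2.imwrite(f'pics/{n}1.png',p);np.save(f'{n}d.npy',d)
    i=cams.camera_info(n);print(n,i['mtx'].tolist() if hasattr(i['mtx'],'tolist') else i['mtx'],-np.array(i['R']).T@np.array(i['t']),np.round(i['R'],3).tolist())
E
```

```text
pics
0.0 [ 0.1422451  -0.60790275  0.1894252 ] [[-9.73750402e-01 -2.27617676e-01 -5.90111215e-04]
 [-2.27618425e-01  9.73748033e-01  2.14950493e-03]
 [ 8.53543167e-05  2.22740148e-03 -9.99997516e-01]]
top [[420.6030905279347, 0.0, 322.19709702667035], [0.0, 420.6030905279347, 205.7915803752614], [0.0, 0.0, 1.0]] [0.26584766 0.06820232 1.17341988] [[-0.004, -1.0, 0.009], [-0.982, 0.003, -0.189], [0.189, -0.01, -0.982]]
side [[409.4256168236932, 0.0, 322.64868863640737], [0.0, 409.4256168236932, 200.3012110547341], [0.0, 0.0, 1.0]] [ 0.45866489 -0.85961465  0.79965394] [[0.999, -0.048, 0.001], [-0.028, -0.601, -0.799], [0.039, 0.798, -0.602]]
```

View pics/top1.png

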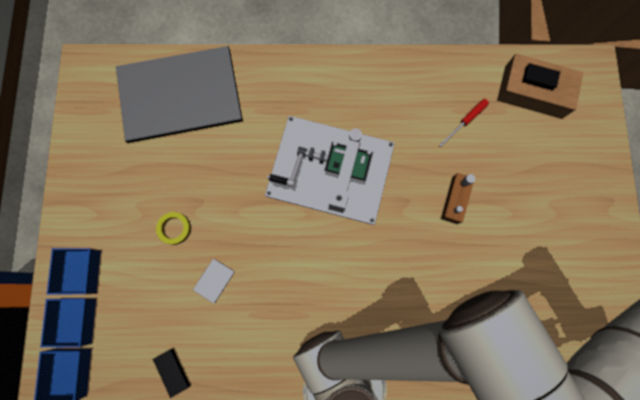

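View pics/side1.png

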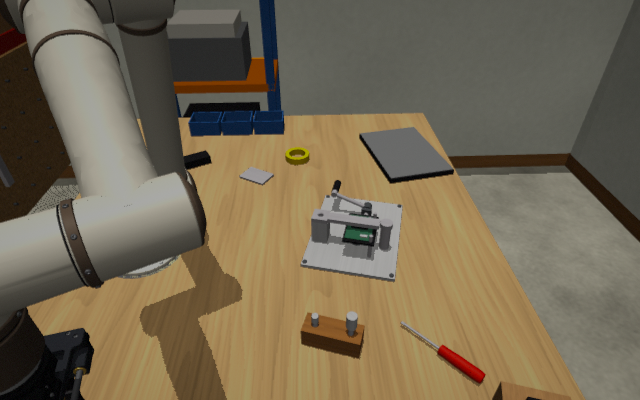

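The top view shows the jig (plate corners near (290,117), (393,143), (375,222), (267,195)), with the bridge hole near (340,198) and the lever grip near (281,180). The pin block is near (458,198), with the lock pin's bigger head at (469,180). The side view confirms that the lock pin is the far one.

```bash
cat > h.py <<'E'
from station import r,cams
import cv2,numpy as np
def ray(n,uv,z,info=None):
    i=info or cams.camera_info(n);R=np.array(i['R']);c=-R.T@np.array(i['t']).ravel()
    d=R.T@np.linalg.inv(i['mtx'])@np.array([uv[0],uv[1],1.]);return c+d*(z-c[2])/d[2]
def proj(X,info):
    v=np.array(info['mtx'])@(np.array(info['R'])@np.array(X)+np.array(info['t']).ravel());return v[:2]/v[2]
def jig(o,yaw,p):
    c,s=np.cos(yaw),np.sin(yaw);return np.array([o[0]+c*p[0]-s*p[1],o[1]+s*p[0]+c*p[1],p[2]])
E
python3 - <<'E'
from h import *
p=cv2.imread('pics/top1.png');hsv=cv2.cvtColor(p,cv2.COLOR_BGR2HSV)
m=((hsv[...,1]<50)&(hsv[...,2]>110)).astype(np.uint8)*255
m=cv2.morphologyEx(m,cv2.MORPH_CLOSE,np.ones((7,7)))
i=cams.camera_info('top')
for c in cv2.findContours(m,0,2)[0]:
    x,y,w,h=cv2.boundingRect(c)
    if 240<x<300 and 90<y<200 and w>60:
        w_=np.array([ray('top',q[0],.012,i)[:2] for q in cv2.convexHull(c)])
        print(cv2.minAreaRect((w_*1000).astype(np.float32)),cv2.boxPoints(cv2.minAreaRect(w_.astype(np.float32))))
q=[ray('top',u,.012,i)[:2] for u in [(290,117),(393,143),(375,222),(267,195)]];print(np.mean(q,0),q)
print('pin',ray('top',(469,180),.106,i),'stub',ray('top',(460,210),.078,i),'hole',ray('top',(340,198),.095,i),'grip',ray('top',(281,180),.073,i))
m=cv2.inRange(hsv,(3,110,60),(15,255,170))
for c in cv2.findContours(m,0,2)[0]:
    if cv2.contourArea(c)>150: print(cv2.boundingRect(c),cv2.minAreaRect(c))
E
```

```text
((604.5252685546875, 35.51225280761719), (327.3078308105469, 263.4876403808594), 74.82193756103516) [[ 0.43452936 -0.08793983]
 [ 0.68882567 -0.156926  ]
 [ 0.7745212   0.15896425]
 [ 0.52022487  0.22795042]]
[0.59766044 0.03077733] [array([0.75402223, 0.15006698]), array([ 0.67378032, -0.14917668]), array([ 0.44242843, -0.09039693]), array([0.52041079, 0.21261593])]
pin [ 0.53873038 -0.32759419  0.106     ] stub [ 0.46388514 -0.30821575  0.078     ] hole [0.49368328 0.01099613 0.095     ] grip [0.54829386 0.16820103 0.073     ]
(0, 283, 33, 25) ((16.0, 295.0), (24.0, 32.0), 90.0)
(445, 173, 28, 49) ((459.3755798339844, 196.96682739257812), (19.77560806274414, 47.15226364135742), 14.931416511535645)
(506, 54, 77, 56) ((544.7199096679688, 81.21809387207031), (74.18428802490234, 39.49877166748047), 15.708637237548828)
(590, 39, 50, 11) ((614.5, 44.0), (10.0, 49.0), 90.0)
(530, 0, 21, 42) ((540.0260009765625, 20.48615837097168), (41.48563766479492, 19.019731521606445), 88.49256896972656)
```

Request:
{"name": "play_rows", "arguments": {"commands": "0.95 0.67 0.1 0 0 0.5;0.95 0.67 0.1 0 0 0.5;0.95 0.67 0.1 0 0 0.5;0.95 0.67 0.1 0 0 0.5;0.95 0.67 0.1 0 0 0.5;0.95 0.67 0.1 0 0 0.5;0.95 0.67 0.1 0 0 0.5;0.95 0.67 0.1 0 0 0.5;0.95 0.67 0.1 0 0 0.5;0.95 0.67 0.1 0 0 0.5;0.95 0.67 0.1 0 0 0.5;0.95 0.67 0.1 0 0 0.5;0.95 0.67 0.1 0 0 0.5;0.9 0.6 0 0 0 0.7;0 0 0 0 0 0;0 0 0 0 0 0", "grip": 60}}

```text
time_s: 1.7
tcp_pos: [0.5399, -0.3285, 0.2286]
ee_rot: [[-0.258, -0.966, -0.002], [-0.966, 0.258, 0.001], [-0.0, 0.002, -1.0]]
wrist_force: [-0.5, -1.1, 0.1]
gripper_width: 0.692
gripper_force: 0.0
```

Run:
```python
from h import *
s=r.sense();print(s['time_s'],s['tcp_pos'],s['ee_rot'],s['joints'],s['wrist_force'])
i=cams.camera_info('wrist');p,d=cams.capture('wrist');cv2.imwrite('pics/w1.png',p);np.savez('w1.npz',d=d,**{k:np.array(v) for k,v in i.items() if k in('mtx','R','t')})
print(-np.array(i['R']).T@np.array(i['t']).ravel())
print(proj([.539,-.328,.106],i),proj([.464,-.308,.078],i))
```

```text
1.7 [ 0.53991784 -0.32854934  0.2285917 ] [[-2.57643832e-01 -9.66238346e-01 -1.76469062e-03]
 [-9.66239917e-01  2.57642864e-01  7.59716086e-04]
 [-2.79406870e-04  1.90085068e-03 -9.99998154e-01]] [-1.66827353e+01  2.15483015e+01  5.17121980e+00 -1.31991758e-02
 -7.37322681e+01  1.75615814e+00] [-0.51286404 -1.13974387  0.10570028]
[ 0.51856077 -0.40471665  0.42198031]
[315.91179589 184.36153507] [390.34867838 177.80535096]
```

View pics/w1.png

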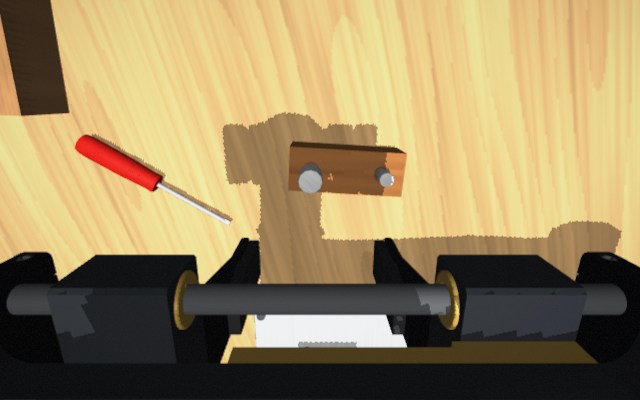

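The wrist view shows the lock pin's head top at about (310,181), the stub at (387,180), and the fingers at the bottom. Next I measure the head tops from depth.

Run:
```python
from h import *
z=np.load('w1.npz');d=z['d'];R,t,K=z['R'],z['t'].ravel(),z['mtx'];i=dict(mtx=K,R=R,t=t)
v,u=np.mgrid[0:400,0:640]
P=(np.stack([(u-K[0,2])/K[0,0]*d,(v-K[1,2])/K[1,1]*d,d],-1)-t)@R
for n,b,h in [('pin',(270,130,345,215),.106),('stub',(365,150,410,205),.078)]:
    x0,y0,x1,y1=b;q=P[y0:y1,x0:x1].reshape(-1,3);k=q[(q[:,2]>h-.008)&(q[:,2]<h+.02)]
    print(n,len(k),np.median(k[:,2]),cv2.minEnclosingCircle((k[:,:2]*1000).astype(np.float32)),k[:,:2].mean(0))
    m=np.zeros((400,640),np.uint8);m[y0:y1,x0:x1]=((P[...,2]>h-.005))[y0:y1,x0:x1]
    c=max(cv2.findContours(m,0,2)[0],key=cv2.contourArea);e=cv2.minEnclosingCircle(c);print(e,ray('',e[0],h,i))
```

```text
pin 476 0.10497967137426657 ((543.7568359375, -332.55548095703125), 11.982439994812012) [ 0.54351992 -0.33312401]
((310.0, 180.5), 12.298474311828613) [ 0.54349908 -0.33315081  0.106     ]
stub 189 0.07674776792780025 ((468.0888671875, -307.46697998046875), 7.815012454986572) [ 0.46834805 -0.30813099]
((386.1712341308594, 178.74658203125), 7.5170512199401855) [ 0.46841023 -0.30813539  0.078     ]
```

Request:
{"name": "play_rows", "arguments": {"commands": "0.12 -0.15 -1 0 0 0;0 0 -1 0 0 0;0 0 -1 0 0 0;0 0 -1 0 0 0;0 0 -0.5 0 0 0;0 0 -0.5 0 0 0;0 0 0 0 0 0;0 0 0 0 0 0"}}

```text
time_s: 2.55
tcp_pos: [0.5429, -0.3346, 0.08]
ee_rot: [[-0.259, -0.966, -0.0], [-0.966, 0.259, -0.0], [0.0, 0.0, -1.0]]
wrist_force: [0.9, -0.5, -0.5]
gripper_width: 0.688
gripper_force: 0.0
```

Request:
{"name": "play_rows", "arguments": {"commands": "0 0 0 0 0 0;0 0 0 0 0 0;0 0 0 0 0 0;0 0 0 0 0 0;0 0 0 0 0 0;0 0 0 0 0 0;0 0 0 0 0 0;0 0 0 0 0 0", "grip": 15}}

```text
time_s: 3.35
tcp_pos: [0.5434, -0.3337, 0.0795]
ee_rot: [[-0.258, -0.966, -0.0], [-0.966, 0.258, 0.0], [-0.0, 0.0, -1.0]]
wrist_force: [-0.2, -1.0, -0.4]
gripper_width: 0.181
gripper_force: 0.0
```

Run:
```python
from h import *
s=r.sense();print(s['gripper_width'],s['gripper_force'],s['wrist_force'])
a,_=cams.capture('wrist');b,_=cams.capture('side')
cv2.imwrite('pics/w2.png',np.hstack([a[130:400,160:480],cv2.resize(b[240:375,270:430],None,fx=2,fy=2)]))
```

```text
0.18122033251358313 0.0 [-0.16482457 -1.01522214 -0.40464927]
```

View pics/w2.png

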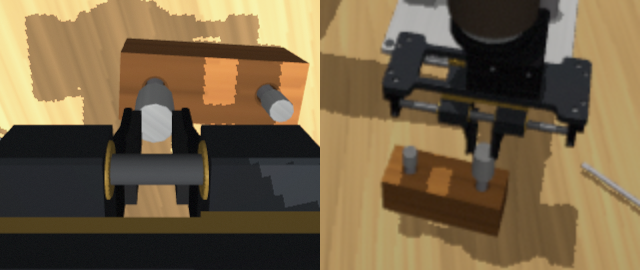

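The head is between the fingers, but the gap looks wider than the head. I'll close further.

Request:
{"name": "play_rows", "arguments": {"commands": "0 0 0 0 0 0;0 0 0 0 0 0;0 0 0 0 0 0;0 0 0 0 0 0;0 0 0 0 0 0;0 0 0 0 0 0", "grip": 0}}

```text
time_s: 4.05
tcp_pos: [0.5435, -0.3337, 0.0795]
ee_rot: [[-0.258, -0.966, -0.0], [-0.966, 0.258, -0.0], [0.0, -0.0, -1.0]]
wrist_force: [-0.0, 0.4, 0.3]
gripper_width: 0.007
gripper_force: 0.0
```

Run:
```python
from h import *
s=r.sense();print(s['gripper_width'],s['gripper_force'],s['wrist_force'])
a,_=cams.capture('wrist');b,_=cams.capture('side')
cv2.imwrite('pics/w3.png',np.hstack([cv2.resize(a[220:300,250:370],None,fx=3.3,fy=3.3),cv2.resize(b[285:351,310:410],None,fx=4,fy=4)]))
```

```text
0.007345647622533887 0.0 [-0.03491403  0.39769222  0.3266211 ]
```

View pics/w3.png

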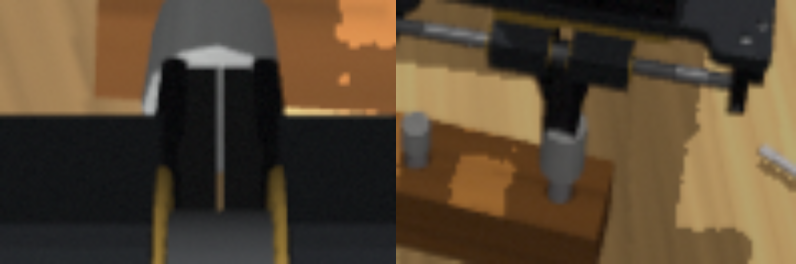

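The shut fingers appear to be above the head and to cover its disc. I'll check heights from depth.

Run:
```python
from h import *
def cloud(n):
    i=cams.camera_info(n);p,d=cams.capture(n);K=i['mtx'];v,u=np.mgrid[0:400,0:640]
    return p,(np.stack([(u-K[0][2])/K[0][0]*d,(v-K[1][2])/K[1][1]*d,d],-1)-np.array(i['t']).ravel())@np.array(i['R']),d
for n in ['side','wrist']:
    p,P,d=cloud(n)
    q=P.reshape(-1,3);c=p.reshape(-1,3).astype(int);near=(np.hypot(q[:,0]-.5435,q[:,1]+.333)<.022)&(d.ravel()>0)&(q[:,2]>.055)&(q[:,2]<.2)
    lum=c.max(1)
    for nm,m in [('dark',near&(lum<60)),('bright',near&(lum>80))]:
        k=q[m];print(n,nm,len(k), np.histogram(k[:,2],np.arange(.05,.21,.01))[0]); 
        if nm=='dark':
            lo=k[k[:,2]<np.percentile(k[:,2],15)] if len(k) else k;print(lo.mean(0) if len(lo) else '')
        else: print(np.percentile(k[:,2],[2,98]), k.mean(0))
```

```text
side dark 157 [ 0  0  0  0  0  0 21 32 30 35 27  6  2  2  2]
[ 0.54134807 -0.34425865  0.11643698]
side bright 61 [ 0  2  5  5 10 30  3  3  2  1  0  0  0  0  0]
[0.07058118 0.13697954] [ 0.54358259 -0.34174488  0.10137387]
wrist dark 2031 [  0   0   0   0   0   0 228 315 355 329 402 223  58  64  57]
[ 0.53978991 -0.34257789  0.11744347]
wrist bright 945 [  0   0 152 188 210 275  38  23  53   0   2   0   0   1   3]
[0.07237308 0.13468642] [ 0.54227637 -0.34140543  0.09676881]
```

Request:
{"name": "play_rows", "arguments": {"commands": "0 0 0 0 0 0;0 0 0 0 0 0;0 0 0 0 0 0;0 0 0 0 0 0;0 0 0 0 0 0;0 0 0 0 0 0;0 0 0 0 0 0", "grip": 60}}

```text
time_s: 4.95
tcp_pos: [0.5435, -0.3338, 0.0796]
ee_rot: [[-0.258, -0.966, -0.0], [-0.966, 0.258, -0.0], [0.0, 0.0, -1.0]]
wrist_force: [-0.2, 0.0, -0.3]
gripper_width: 0.558
gripper_force: 0.0
```

```bash
cat >> h.py <<'E'
def cloud(n):
    i=cams.camera_info(n);p,d=cams.capture(n);K=i['mtx'];v,u=np.mgrid[0:400,0:640]
    return p,(np.stack([(u-K[0][2])/K[0][0]*d,(v-K[1][2])/K[1][1]*d,d],-1)-np.array(i['t']).ravel())@np.array(i['R']),d
E
python3 - <<'E'
from h import *
s=r.sense();T=np.array(s['ee_rot']);t=np.array(s['tcp_pos']);print(t,s['gripper_width'],s['joints'])
for n in ['side','wrist']:
    p,P,d=cloud(n)
    q=P.reshape(-1,3);L=(q-t)@T   # tool coords
    m=(abs(L[:,0])<.03)&(abs(L[:,1])<.06)&(d.ravel()>0)&(p.reshape(-1,3).max(1)<70)&(q[:,2]>.06)&(q[:,2]<.2)
    for sg in (-1,1):
        k=L[m&(sg*L[:,1]>0)]
        print(n,sg,len(k),'tool z max pct',np.round(np.percentile(k[:,2],[50,90,97,99.5]),4))
        lo=k[k[:,2]>np.percentile(k[:,2],80)];print('  x,y range',np.round(np.percentile(lo[:,:2],[3,50,97],axis=0),4).tolist())
cv2.imwrite('pics/w4.png',np.hstack([cloud('wrist')[0][180:400,200:440],cv2.resize(cloud('side')[0][245:355,270:430],None,fx=2,fy=2)]))
E
```

```text
[ 0.54346735 -0.33379008  0.07955511] 0.5582316880710507 [-1.70461255e+01  2.85301722e+01 -5.96668267e+00  2.78429458e-03
 -5.55035295e+01  2.08823430e+00]
side -1 94 tool z max pct [-0.0611 -0.0371 -0.0258 -0.0003]
  x,y range [[0.0027, -0.0318], [0.0101, -0.0272], [0.0119, -0.0115]]
side 1 139 tool z max pct [-0.066  -0.0372 -0.0091  0.0015]
  x,y range [[-0.0059, 0.0069], [0.008, 0.0251], [0.0122, 0.0321]]
wrist -1 3266 tool z max pct [-0.0808 -0.0452 -0.0369 -0.0332]
  x,y range [[-0.0065, -0.0331], [0.0086, -0.0268], [0.0105, -0.0247]]
wrist 1 2942 tool z max pct [-0.0797 -0.0432 -0.0357 -0.0326]
  x,y range [[-0.0076, 0.0275], [0.0086, 0.0291], [0.0106, 0.0356]]
```

View pics/w4.png

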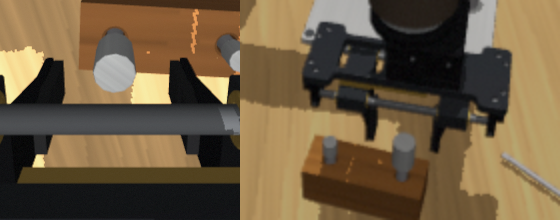

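Both cameras put the fingertips about 32 mm above the reported TCP, and the shut fingers did pass over the head, so the tool is really about 32 mm shorter than reported. I'll lower by 27 mm, which is still clear of the block in either case, and grip.

Request:
{"name": "play_rows", "arguments": {"commands": "0 0 -0.3 0 0 0;0 0 -0.3 0 0 0;0 0 -0.3 0 0 0;0 0 0 0 0 0;0 0 0 0 0 0"}}

```text
time_s: 5.65
tcp_pos: [0.5432, -0.3338, 0.0519]
ee_rot: [[-0.258, -0.966, -0.001], [-0.966, 0.258, 0.0], [0.0, 0.001, -1.0]]
wrist_force: [1.0, -0.2, -0.6]
gripper_width: 0.689
gripper_force: 0.0
```

Request:
{"name": "play_rows", "arguments": {"commands": "0 0 0 0 0 0;0 0 0 0 0 0;0 0 0 0 0 0;0 0 0 0 0 0;0 0 0 0 0 0;0 0 0 0 0 0;0 0 0 0 0 0;0 0 0 0 0 0", "grip": 5}}

```text
time_s: 6.45
tcp_pos: [0.5437, -0.3338, 0.0527]
ee_rot: [[-0.258, -0.966, 0.0], [-0.966, 0.258, -0.0], [0.0, -0.0, -1.0]]
wrist_force: [0.6, -0.2, 0.9]
gripper_width: 0.266
gripper_force: 30.0
```

Request:
{"name": "play_rows", "arguments": {"commands": "0 0 0.3 0 0 0;0 0 0.9 0 0 0;0 0 0.9 0 0 0;0 0 0.9 0 0 0;0 0 0.9 0 0 0;0 0 0.7 0 0 0;0 0 0 0 0 0"}}

```text
time_s: 7.15
tcp_pos: [0.5452, -0.3347, 0.1949]
ee_rot: [[-0.258, -0.966, 0.007], [-0.966, 0.258, -0.003], [0.001, -0.008, -1.0]]
wrist_force: [0.6, -0.6, 0.2]
gripper_width: 0.269
gripper_force: 30.1
```

Request:
{"name": "play_rows", "arguments": {"commands": "-0.07 0.5 0 0 0 0;-0.07 0.9 0 0 0 0;-0.07 0.9 0 0 0 0;-0.07 0.9 0 0 0 0;-0.07 0.9 0 0 0 0;-0.07 0.9 0 0 0 0;-0.07 0.9 0 0 0 0;-0.07 0.9 0 0 0 0;-0.07 0.9 0 0 0 0;-0.07 0.9 0 0 0 0;-0.07 0.9 0 0 0 0;-0.07 0.9 0 0 0 0;-0.07 0.9 0 0 0 0;-0.07 0.9 0 0 0 0;-0.07 0.9 0 0 0 0;-0.07 0.5 0 0 0 0;0 0 0 0 0 0;0 0 0 0 0 0;0 0 0 0 0 0"}}

```text
time_s: 9.05
tcp_pos: [0.5095, 0.0735, 0.1902]
ee_rot: [[-0.259, -0.966, -0.001], [-0.966, 0.259, -0.0], [0.001, 0.001, -1.0]]
wrist_force: [-0.6, 0.4, -0.5]
gripper_width: 0.263
gripper_force: 30.1
```

Run:
```python
from h import *
s=r.sense();print(s['time_s'],s['tcp_pos'],s['gripper_width'],s['gripper_force'])
i=cams.camera_info('wrist');p,P,d=cloud('wrist');np.savez('w5.npz',P=P,p=p,d=d,mtx=i['mtx'],R=i['R'],t=i['t'])
print(proj([.497,.0145,.095],i));cv2.imwrite('pics/w5.png',p)
```

```text
9.05 [0.50953003 0.07348911 0.19018885] 0.26346959750552806 30.056586801074445
[311.00779975 121.94346049]
```

View pics/w5.png

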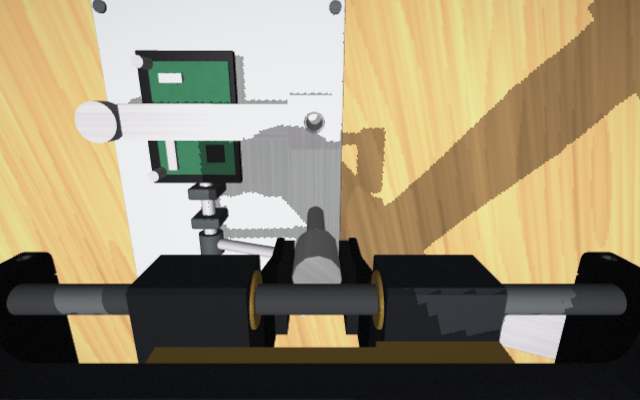

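The wrist view shows the bridge hole at about (314,122) and the held pin's foot at about (315,210), pointing down in the fingers. I'll measure both.

Run:
```python
from h import *
z=np.load('w5.npz');P,p,i=z['P'],z['p'],dict(mtx=z['mtx'],R=z['R'],t=z['t'])
g=cv2.cvtColor(p,cv2.COLOR_BGR2GRAY)[105:140,296:332]
m=(g<130).astype(np.uint8)
c=cv2.findContours(m,0,2)[0]
for k in c:
    if cv2.contourArea(k)>40:
        e=cv2.minEnclosingCircle(k);uv=np.array(e[0])+[296,105];print('hole?',uv,e[1],cv2.boundingRect(k),ray('',uv,.095,i),ray('',uv,.093,i))
print(np.median(P[115:130,250:290,2]),'bridge z');print(cv2.resize(g,None,fx=.5,fy=.5,interpolation=cv2.INTER_AREA))
t=np.array([.50953,.07349,.19019]);s=r.sense();T=np.array(s['ee_rot'])
L=(P-t)@T;R_=L[200:300,285:345].reshape(-1,3)
W=P[200:300,285:345].reshape(-1,3)
k=(W[:,2]>.11)&(abs(L[200:300,285:345,0].ravel())<.05)
print('tool z lowest',np.percentile(R_[k][:,2],[1,50,95,99]))
for a in np.arange(-.04,.06,.01):
    q=R_[k&(R_[:,2]>a)&(R_[:,2]<a+.01)]
    if len(q)>8: print(round(a,3),len(q),'y',np.round(np.percentile(q[:,1],[3,97]),4),'x max',np.round(np.percentile(q[:,0],95),4))
print('jig y dir of bridge: post', )
```

```text
hole? [313.5 124. ] 9.013978004455566 (10, 13, 17, 15) [0.49543049 0.01665496 0.095     ] [0.49548252 0.01678697 0.093     ]
0.09417877685499645 bridge z
[[239 239 239 239 239 239 239 239 239 238 239 239 238 238 239 239 239 239]
 [239 239 239 239 239 239 239 239 238 239 239 239 239 239 239 239 239 239]
 [239 239 239 239 239 239 239 239 239 239 239 239 239 239 239 239 239 239]
 [239 239 239 239 239 238 235 216 202 196 218 233 239 239 239 239 239 239]
 [239 239 239 239 239 218 171 187 203 208 195 181 210 237 239 239 239 239]
 [239 239 239 239 230 180 202 236 239 239 204 167 180 221 239 239 239 239]
 [239 239 239 238 183 150 214 239 239 235 172 160 165 183 237 239 239 239]
 [239 239 239 235 172 104 157 226 221 184 162 159 121 163 218 239 239 239]
 [239 239 239 228 146  83  86 148 160 161 161 134  84 149 196 239 239 239]
 [239 239 239 233 168  91  73  88 123 132 119  81  80 152 212 239 239 239]
 [183 220 231 224 189 120  73  75  77  80  79  79  93 176 228 239 239 239]
 [155 171 165 168 187 122  84  77  79  80  81  91 159 203 238 239 239 239]
 [155 152 154 158 151 127 113  89  87  89 107 
[... 168 characters left out ...]
9 239 239]
 [154 151 153 157 154 153 153 152 148 151 154 156 205 222 239 239 239 239]
 [154 150 154 156 154 153 153 151 149 151 154 152 153 174 192 239 239 240]
 [154 150 154 156 154 152 152 150 148 150 153 150 153 156 168 240 239 239]]
tool z lowest [-0.11861004 -0.05195135  0.01402028  0.03536435]
-0.04 463 y [-0.0139  0.0145] x max 0.0102
-0.03 287 y [-0.0097  0.0114] x max 0.0103
-0.02 55 y [-0.0094  0.0112] x max 0.0102
-0.01 17 y [-0.0017  0.0051] x max 0.0044
0.0 95 y [-0.0042  0.006 ] x max 0.0043
0.01 91 y [-0.0048  0.0062] x max 0.0045
0.02 83 y [-0.0051  0.0062] x max 0.0045
0.03 67 y [-0.0047  0.0059] x max 0.0044
0.04 11 y [-0.0031  0.0059] x max 0.0042
jig y dir of bridge: post
```

Request:
{"name": "play_rows", "arguments": {"commands": "-0.1 -0.4 0 0 0 0;-0.1 -0.4 0 0 0 0;-0.1 -0.4 -0.2 0 0 0;-0.1 -0.4 -0.3 0 0 0;-0.09 -0.4 -0.3 0 0 0;0 0 -0.3 0 0 0;0 0 -0.2 0 0 0;0 0 0 0 0 0;0 0 0 0 0 0;0 0 0 0 0 0"}}

```text
time_s: 10.1
tcp_pos: [0.4957, 0.0147, 0.1519]
ee_rot: [[-0.257, -0.966, 0.001], [-0.966, 0.257, 0.0], [-0.0, -0.001, -1.0]]
wrist_force: [-0.4, -0.3, -1.8]
gripper_width: 0.263
gripper_force: 30.1
```

Run:
```python
from h import *
s=r.sense();print(s['time_s'],s['tcp_pos'],s['wrist_force'])
a,_=cams.capture('wrist');b,_=cams.capture('side')
cv2.imwrite('pics/w6.png',np.hstack([cv2.resize(a[150:300,240:390],None,fx=2.66,fy=2.66),cv2.resize(b[190:265,290:365],None,fx=5.32,fy=5.32)]))
```

```text
10.1 [0.49568532 0.01472674 0.15188041] [-0.42688265 -0.30150639 -1.82072753]
```

View pics/w6.png

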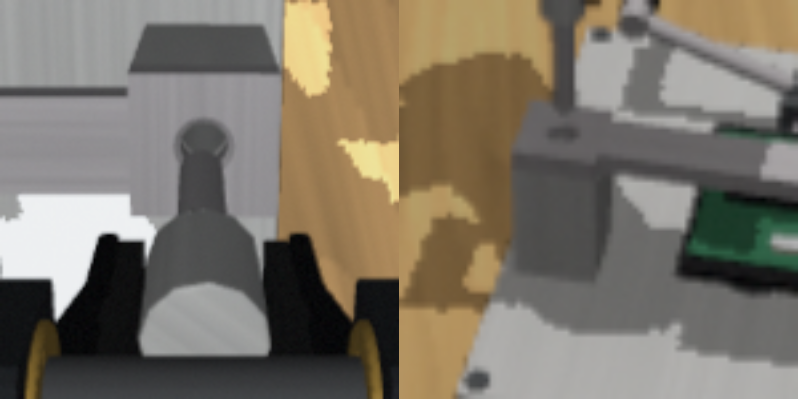

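The foot is about 12 mm above the bridge, and the hole ring sits around and under it. I'll check the foot-to-hole offset numerically.

Run:
```python
from h import *
s=r.sense();T=np.array(s['ee_rot']);t=np.array(s['tcp_pos']);i=cams.camera_info('wrist')
p,P,d=cloud('wrist');L=((P-t)@T)[170:260,290:345].reshape(-1,3);W=P[170:260,290:345].reshape(-1,3)
for a in np.arange(.108,.165,.008):
    q=L[(W[:,2]>a)&(W[:,2]<a+.008)&(abs(L[:,0])<.012)]
    if len(q)>8: print(round(a,3),len(q),'y',np.round(np.percentile(q[:,1],[3,97]),4),'x max',np.round(np.percentile(q[:,0],[50,95]),4))
f=t+T@[-.0016,.0007,0];f[2]=.1077
print('foot',f,'px',proj(f,i),'at .095',proj([f[0],f[1],.095],i),'hole px',proj([.4946,.0152,.095],i))
ring=[proj([f[0]+.009*np.cos(a),f[1]+.009*np.sin(a),.095],i) for a in np.linspace(0,6.28,73)];print('pred ring',np.min(ring,0),np.max(ring,0))
g=cv2.cvtColor(p,cv2.COLOR_BGR2GRAY);print(g[188:218,300:334:2])
```

```text
0.108 36 y [-0.0047  0.006 ] x max [0.0036 0.0043]
0.116 58 y [-0.0049  0.0059] x max [0.0035 0.0045]
0.124 69 y [-0.0051  0.0058] x max [0.0035 0.0045]
0.132 65 y [-0.0049  0.0058] x max [0.0036 0.0043]
0.14 80 y [-0.0047  0.0061] x max [0.0035 0.0044]
0.148 55 y [-0.0035  0.0054] x max [0.0038 0.0044]
0.164 61 y [-0.0103  0.0112] x max [0.0087 0.0101]
foot [0.49528104 0.0163764  0.1077    ] px [315.67394017 211.77975196] at .095 [315.72756979 206.52815   ] hole px [316.18419444 204.92139253]
pred ring [304.16376119 195.41001222] [327.29178216 217.42685915]
[[149 147 151 147 147 148 146 145 144 147 150 147 149 151 149 145 151]
 [150 146 151 147 147 148 146 144 144 147 148 146 149 152 148 147 151]
 [149 146 152 148 147 146 147 143 143 148 149 146 148 151 148 146 151]
 [149 147 152 147 148 148 145 143 142 148 148 146 147 151 148 145 151]
 [147 146 151 147 147 148 144 143 142 148 148 147 148 150 148 145 150]
 [149 147 151 148 145 147 146 143 144 147 148 146 148 150 146 145 150]
 [148 147 150 147 146 146 135 127 125 131 143 146 147 151 146 145 150]
 [148 147 151 147 146 134 115 106 102 
[... 895 characters left out ...]
147 113  95  68  71  70  69  67  78  70 100 123 144 145 148]
 [145 144 149 121 100  69  71  70  70  67  67  72 116 126 144 144 147]
 [144 143 149 134  96  69  71  71  70  68  66  74 128 132 144 144 149]
 [143 145 149 141  87  69  71  70  69  67  66  72 128 143 144 144 149]
 [144 143 149 141  70  69  71  71  71  68  67  69 130 149 142 143 147]
 [144 144 148 140  65  69  71  72  69  68  66  64 140 147 143 144 148]
 [144 143 148 140  66  71  72  70  70  68  67  64 147 148 143 142 148]
 [143 144 149 138  67  70  72  69  71  68  67  62 138 148 142 144 147]
 [144 144 149 137  66  69  71  70  70  69  67  64 131 148 143 143 148]
 [143 144 147 137  67  70  71  72  70  68  68  61 123 148 143 142 147]]
```

Request:
{"name": "play_rows", "arguments": {"commands": "-0.025 -0.03 0 0 0 0;0 0 -0.15 0 0 0;0 0 -0.15 0 0 0;0 0 -0.15 0 0 0;0 0 -0.1 0 0 0;0 0 -0.1 0 0 0;0 0 0 0 0 0;0 0 0 0 0 0"}}

```text
time_s: 11.05
tcp_pos: [0.4945, 0.0133, 0.132]
ee_rot: [[-0.258, -0.966, 0.0], [-0.966, 0.258, -0.0], [0.0, -0.0, -1.0]]
wrist_force: [-0.1, -1.0, -1.1]
gripper_width: 0.267
gripper_force: 30.1
```

The pin has entered the bridge hole with no force, so I'll continue down.

Request:
{"name": "play_rows", "arguments": {"commands": "0 0 -0.15 0 0 0;0 0 -0.15 0 0 0;0 0 -0.15 0 0 0;0 0 -0.2 0 0 0;0 0 -0.2 0 0 0;0 0 -0.2 0 0 0;0 0 -0.2 0 0 0;0 0 -0.2 0 0 0;0 0 0 0 0 0;0 0 0 0 0 0"}}

```text
time_s: 12.05
tcp_pos: [0.4944, 0.0133, 0.0885]
ee_rot: [[-0.258, -0.966, -0.0], [-0.966, 0.258, -0.0], [0.0, 0.0, -1.0]]
wrist_force: [0.0, 0.3, -1.2]
gripper_width: 0.267
gripper_force: 30.0
```

Request:
{"name": "play_rows", "arguments": {"commands": "0 0 -0.1 0 0 0;0 0 -0.1 0 0 0;0 0 -0.1 0 0 0;0 0 -0.05 0 0 0;0 0 0 0 0 0;0 0 0 0 0 0"}}

```text
time_s: 12.65
tcp_pos: [0.4945, 0.0134, 0.078]
ee_rot: [[-0.258, -0.966, 0.0], [-0.966, 0.258, 0.0], [-0.0, -0.0, -1.0]]
wrist_force: [-1.3, -0.3, -0.4]
gripper_width: 0.267
gripper_force: 30.1
```

Request:
{"name": "play_rows", "arguments": {"commands": "0 0 -0.05 0 0 0;0 0 -0.03 0 0 0;0 0 0 0 0 0;0 0 0 0 0 0;0 0 0 0 0 0"}}

```text
time_s: 13.15
tcp_pos: [0.4948, 0.0134, 0.0775]
ee_rot: [[-0.257, -0.966, 0.001], [-0.966, 0.257, -0.0], [-0.0, -0.001, -1.0]]
wrist_force: [-3.5, 0.4, 10.7]
gripper_width: 0.268
gripper_force: 30.1
```

It is seated, with 10.7 N upward. I'll release, rise and go above the lever grip.

Request:
{"name": "play_rows", "arguments": {"commands": "0 0 0 0 0 0;0 0 0 0 0 0;0 0 0 0 0 0;0 0 0 0 0 0;0 0 0 0 0 0;0 0 0 0 0 0", "grip": 60}}

```text
time_s: 13.75
tcp_pos: [0.4944, 0.0133, 0.0755]
ee_rot: [[-0.258, -0.966, -0.0], [-0.966, 0.258, -0.0], [0.0, 0.0, -1.0]]
wrist_force: [0.9, 0.3, -0.7]
gripper_width: 0.666
gripper_force: 0.0
```

Request:
{"name": "play_rows", "arguments": {"commands": "0 0 0.3 0 0 0;0 0 0.5 0 0 0;0 0 0.8 0 0 0;0 0 0.8 0 0 0;0 0 0.8 0 0 0;0.3 0.9 0.8 0 0 0;0.3 0.9 0.7 0 0 0;0.3 0.9 0.3 0 0 0;0.3 0.9 0 0 0 0;0.3 0.9 0 0 0 0;0.3 0.9 0 0 0 0;0 0 0 0 0 0;0 0 0 0 0 0;0 0 0 0 0 0"}}

```text
time_s: 15.15
tcp_pos: [0.5481, 0.1747, 0.226]
ee_rot: [[-0.258, -0.966, -0.0], [-0.966, 0.258, -0.0], [0.0, 0.0, -1.0]]
wrist_force: [-0.7, 0.2, 0.4]
gripper_width: 0.691
gripper_force: 0.0
```

Run:
```python
from h import *
s=r.sense();print(s['time_s'],s['tcp_pos'],s['gripper_width'])
i=cams.camera_info('wrist');p,P,d=cloud('wrist');b,Pb,db=cloud('side')
np.savez('w7.npz',P=P,p=p,d=d,mtx=i['mtx'],R=i['R'],t=i['t'])
print(proj([.5496,.1762,.073],i));cv2.imwrite('pics/w7.png',np.hstack([p[100:400,60:560],cv2.resize(b[170:290,290:390],None,fx=2.5,fy=2.5)]))
q=Pb.reshape(-1,3);k=q[(np.hypot(q[:,0]-.4944,q[:,1]-.015)<.02)&(db.ravel()>0)];print('pin top z',np.percentile(k[:,2],[90,98]))
```

```text
15.15 [0.5480896  0.17466161 0.22597234] 0.6911913494036912
[314.22362635 178.79754608]
pin top z [0.12963135 0.1308251 ]
```

View pics/w7.png

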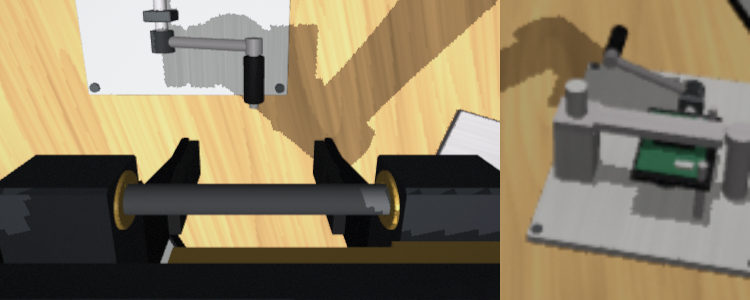

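The pin head top is at z = 0.131, so it is home. The grip at about (314,178) in the full wrist view matches the prediction of (314,179), so I'll descend on it.

Request:
{"name": "play_rows", "arguments": {"commands": "0.05 0.05 -0.8 0 0 0;0 0 -0.8 0 0 0;0 0 -0.8 0 0 0;0 0 -0.8 0 0 0;0 0 -0.8 0 0 0;0 0 -0.8 0 0 0;0 0 -0.8 0 0 0;0 0 -0.5 0 0 0;0 0 -0.35 0 0 0;0 0 -0.2 0 0 0;0 0 0 0 0 0;0 0 0 0 0 0"}}

```text
time_s: 16.45
tcp_pos: [0.5505, 0.177, 0.0269]
ee_rot: [[-0.258, -0.966, 0.001], [-0.966, 0.258, 0.001], [-0.001, -0.001, -1.0]]
wrist_force: [-0.6, 0.5, 0.1]
gripper_width: 0.687
gripper_force: 0.0
```

Request:
{"name": "play_rows", "arguments": {"commands": "0 0 0 0 0 0;0 0 0 0 0 0;0 0 0 0 0 0;0 0 0 0 0 0;0 0 0 0 0 0;0 0 0 0 0 0;0 0 0 0 0 0;0 0 0 0 0 0", "grip": 5}}

```text
time_s: 17.25
tcp_pos: [0.5518, 0.1765, 0.0267]
ee_rot: [[-0.258, -0.966, 0.003], [-0.966, 0.258, 0.0], [-0.001, -0.003, -1.0]]
wrist_force: [4.1, -2.9, -0.2]
gripper_width: 0.244
gripper_force: 30.0
```

```bash
python3 -c "
import numpy as np
a=np.radians(20+5*np.arange(15));u=-110*np.cos(a);z=110*np.sin(a)
for du,dz in zip(np.diff(u),np.diff(z)):print(round(du*.966/30,2),round(-du*.258/30,2),round(dz/30,2))"
```

```text
0.12 -0.03 0.3
0.14 -0.04 0.28
0.17 -0.04 0.27
0.19 -0.05 0.25
0.21 -0.06 0.24
0.23 -0.06 0.22
0.25 -0.07 0.19
0.26 -0.07 0.17
0.27 -0.07 0.15
0.29 -0.08 0.12
0.29 -0.08 0.1
0.3 -0.08 0.07
0.31 -0.08 0.04
0.31 -0.08 0.01
```

Request:
{"name": "play_rows", "arguments": {"commands": "0.12 -0.03 0.3 0 0 0;0.14 -0.04 0.28 0 0 0;0.17 -0.04 0.27 0 0 0;0.19 -0.05 0.25 0 0 0;0.21 -0.06 0.24 0 0 0;0 0 0 0 0 0;0 0 0 0 0 0"}}

```text
time_s: 17.95
tcp_pos: [0.5748, 0.1701, 0.0656]
ee_rot: [[-0.259, -0.966, -0.001], [-0.966, 0.259, 0.0], [-0.0, 0.001, -1.0]]
wrist_force: [5.1, -0.1, -11.1]
gripper_width: 0.244
gripper_force: 30.0
```

Request:
{"name": "play_rows", "arguments": {"commands": "0.23 -0.06 0.22 0 0 0;0.25 -0.07 0.19 0 0 0;0.26 -0.07 0.17 0 0 0;0.27 -0.07 0.15 0 0 0;0.29 -0.08 0.12 0 0 0;0.29 -0.08 0.1 0 0 0;0.3 -0.08 0.07 0 0 0;0.31 -0.08 0.04 0 0 0;0.31 -0.08 0.01 0 0 0;0 0 0 0 0 0;0 0 0 0 0 0;0 0 0 0 0 0;0 0 0 0 0 0;0 0 0 0 0 0"}}

```text
time_s: 19.35
tcp_pos: [0.649, 0.15, 0.0994]
ee_rot: [[-0.258, -0.966, -0.002], [-0.966, 0.258, -0.0], [0.001, 0.002, -1.0]]
wrist_force: [-5.2, 3.3, -4.4]
gripper_width: 0.243
gripper_force: 30.0
```

Run:
```python
from h import *
s=r.sense();print(s['time_s'],s['tcp_pos'],s['gripper_width'],s['gripper_force'],s['wrist_force'])
b,Pb,db=cloud('side');a,P,d=cloud('wrist')
q=Pb.reshape(-1,3);k=q[(np.hypot(q[:,0]-.4944,q[:,1]-.015)<.02)&(db.ravel()>0)];print('pin top z',np.percentile(k[:,2],[90,98]))
cv2.imwrite('pics/w8.png',np.hstack([a[130:400,160:480],cv2.resize(b[155:290,290:430],None,fx=2,fy=2)]))
pv=s['tcp_pos'][:2]-(np.array([.4944,.0150])+[.115*.966+.17*.258,-.115*.258+.17*.966]);print('offset from pivot along jig x',pv@[.966,-.258],'y',pv@[.258,.966])
```

```text
19.35 [0.64899892 0.15000762 0.09935019] 0.2431138545860989 30.00526338815689 [-5.21912576  3.31893412 -4.41240614]
pin top z [0.12902744 0.13068114]
offset from pivot along jig x -0.00045720928697524856 y 0.0003514860116608228
```

View pics/w8.png

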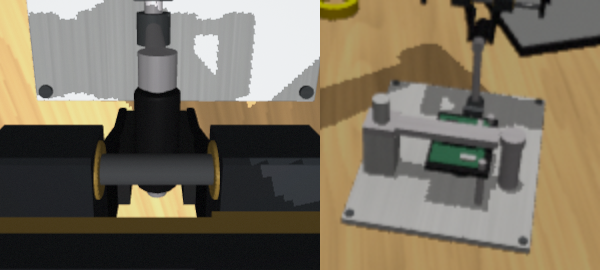

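The lever stands upright in the fingers and the pin is still home, so I'm handing in.

```bash
python3 -c "
from station import r
print(r.finish_job())"
```

```text
the job is handed in; nothing more can be done
None
```

I handed the job in at about 19 s of the 59 s: the lock pin is home through bridge and lug, and the gripper holds the cam lever upright. The hand-in returned no verdict; my last check had the pin head top at 0.131 m, the lever grip 0.5 mm from above its pivot, and a 30 N grip.

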